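# Open the battery bay of a soil-moisture data logger

### The job

The data logger's cells are due for a change: press down the release tab at the front of the logger so that its battery lid springs up, then push the lid over until it is fully open and stays leaning back on its own. Only press and push with the fingertips: do not shift, tip or lift the logger, and leave the spare cells, the tin and the weight standing where they are.

Things in the scene. Friction and masses are not known exactly. Their poses are not given: they have to be found in the camera images.
- logger: Data logger: blue instrument case, 2.2 kg give or take a quarter, loose on rubber feet. Origin on the bench; z up, x from the release tab towards the lid's hinge, y along the hinge. The case spans x -55 to +105, y -110 to +110 mm, flat top at z 80 mm. Under the lid is an open bay with two cells (x -45 to +40, y -57 to +57, 32 mm deep).
- tab (a joint): Release tab: grey sprung rocker in the middle of the logger's front (-x) side. 0 = at rest, grows to 0.25 rad (stop) as its ribbed paddle is pressed down; springs back when let go. Its hook frees the lid at about 0.13 to 0.15 rad. About 4 N at tab_top frees the lid, 6 N reaches the stop.
- tab_top (a point): The place to press: on the top face of the tab's level paddle (42 x 44 mm, logger x -107 to -65), at logger (-90, 0, 66) mm at rest, 29 mm out from its pivot. Pressed 4 to 4.5 mm here it frees the lid; its stop is at 7 mm.
- tab_hook (a point): Top of the upright hook that is one piece with the tab, 24 mm wide, 7 mm thick, at logger (-60, 0, 91) mm; its nose reaches 3 mm over the lid's free edge. Not a place to press.
- lid (a joint): Battery lid: flat grey plate 93 (x) x 120 (y) x 6 mm, 70 g, on top of the logger. 0 = closed, held by the hook. Freed, a spring arm lifts it in about 1 s to 0.95 rad, where it rests. Pushed further it turns freely; short of upright (1.57) it falls back to 0.95, beyond about 1.7 it falls by itself to its stop at 1.95 rad, fully open, and stays.
- lid_hinge (a point): Middle of the lid's hinge line, which runs along the logger's y; at logger (40, 0, 80) mm.
- lid_edge (a point): Middle of the lid's free edge, on the underside, 93 mm from the hinge; at logger (-53, 0, 80) mm when closed. It moves with the lid; at 0.95 rad it is about 76 mm above the case's top.
- cell_a: Spare battery cell standing on end, diameter 33, height 61 mm, 140 g, loose. Origin at the centre of its foot. To be left alone.
- cell_b: A second such spare cell. To be left alone.
- tin: Round steel soil sample tin with lid, diameter 67, height 45 mm, 180 g, loose. Origin at the centre of its underside. To be left alone.
- weight: Brass check weight with a knob, diameter 38, height 62 mm, 300 g, loose. Origin at the centre of its underside. To be left alone.

How it is judged (in metres and radians):
On the way, in this order (a step that is already met when the one before it is completed fails the run):
1. the tab is pressed down far enough to free the lid (value of joint tab above 0.11 rad), for 0.05 s.
2. the lid has sprung up to its part-open rest (value of joint lid between 0.7 and 1.4 rad), for 0.1 s.
3. the lid is pushed fully open (value of joint lid above 1.8 rad), for 0.2 s.
At the end, for the whole second after the job is handed in: The lid rests fully open (over 1.8 rad of 1.95) by itself, the tab has sprung back (under 0.05 rad), the logger stands level and within 20 mm of where it stood, and each cell, the tin and the weight are within 15 mm of where they stood (value of joint lid above 1.8 rad and velocity of joint lid below 0.1 rad/s and value of joint tab below 0.05 rad and distance of logger from where it was at the start of the episode below 0.02 m and angle between logger's own z axis and vertical below 0.03 rad and distance of each of cell_a, cell_b, tin, weight from where it was at the start of the episode below 0.015 m); the robot touches nothing.
It fails at once if the logger is shifted by more than 20 mm, or lifted (distance of logger from where it was at the start of the episode above 0.02 m).
It fails at once if the logger is tipped by more than 0.1 rad (angle between logger's own z axis and vertical above 0.1 rad).
It fails at once if a spare cell, the tin or the weight is moved by more than 15 mm, lifted or knocked over (distance of any of cell_a, cell_b, tin, weight from where it was at the start of the episode above 0.015 m or angle between any of cell_a, cell_b, tin, weight's own z axis and vertical above 0.5 rad).
It also fails if it takes over 40 s, if anything falls off the work surface, if the arm or the gripper's body presses on something with over 40 N, if the wrist force passes 120 N, or if a joint passes its speed limit or range.

### The arm

A 6-joint arm with a two-finger parallel gripper is mounted at the origin on the work surface. World frame = base frame: x ahead of the robot, y to its left, z up, the work surface at z = 0. Lengths are in mm, angles in degrees, forces in N, time in s.
With the tool pointing down it reaches from about 350 to 850 mm from the base axis. Payload 8.1 kg.
Tool frame: the origin (TCP) lies midway between the tips of the shut fingers; the grasp point (between the pads) lies grip_depth behind it (grip_depth is the distance from the TCP to the grasp point, in mm); z points along the fingers, y is the line along which they close (so a half turn about z gives the same grasp; the last joint's range is limited). The gripper opens to 85 mm and grips with 20 to 120 N. Pads are 22 mm wide; open, the fingers measure 114 mm over their backs; the gripper's body (76 mm by 85 mm) begins 54 mm behind the grasp point. The pads swing forward as they close: fully open they stand 13 mm farther back than shut.
Start: joints at [-69.465, 7.471, 85.268, -0, 87.261, -4.893], TCP at [257.644, -541.871, 231.292] pointing down, gripper open.
Joint ranges: [-169.43, 169.43], [-51.17, 129.36], [1.28, 143.12], [-76.62, 256.62], [0, 156.53], [-152.29, 152.29]. Speed limits (degrees/s): [136.94, 136.94, 159.86, 180, 180, 180].

### API

Orientations are given as [roll, pitch, yaw] about the fixed x, y, z axes, in that order (R = Rz(yaw) Ry(pitch) Rx(roll)).
In Python, from bench import sense, snapshot, hand_in, grip_depth gives the robot as it stands. The module is installed in compiled form; this text tells all that it offers.
- The arm moves only by the tool apply_moves, never from a script. Its argument "series" is text: rows parted by semicolons, each of 5 numbers parted by spaces: the shift along the tool's x, y, z each as a share of 0.3 m, from -1 to 1, then the turn about the tool's z as a share of 2 rad, from -1 to 1, then the gripper's target within -1 to 1 (shut at 1, half-way at 0, fully open at -1). In form: tx ty tz twist gripper; .... A call has 1 to 5 rows; each row shifts and turns the commanded pose from where the row before left it, along the tool's axes as they then stand; what a row does not reach is not made up. A row lasts 1/12 s, in which the tool goes at most 41.7 mm and 7.16 degrees, less where a joint would pass 70% of its speed; a pose out of reach is approached as far as the arm can. A call with a number of a shift or a turn outside -1 to 1 is refused whole. A call with a gripper value outside its range is refused whole. The fingers move at their own pace and stop on an object; "squeeze" is the grip in N (left out, the last holds). Time passes only in rows, so rows that do not move let the fingers close. It gives the time, the measured TCP pose, the force, the opening and the grip force at its end, in the units of the state.
- sense(): the state, without advancing time (a new reading comes with each control period).
- snapshot(name): name is "side" or "top"; returns a dict with "frame" (480x640x3 uint8, blue, green, red), "depth" (480x640 float32, mm along the optical axis (not along the pixel's ray), 0 where there is no reading), "intrinsics" (3x3 intrinsics, pixels), "extrinsics" (4x4, takes a point from camera to world coordinates). Camera axes: x right, y down, z forward; pixel columns grow to the right and rows downward; lengths in mm; the calibration is good to about 2 mm. A picture is of the moment at which its call begins.
- hand_in(): hands the job in; it is judged then, once.
The state is a dict: "time": time; "joint_pos": joint angles; "qd": joint speeds; "joint_efforts": joint torques, N m; "tool_pos": TCP position; "tcp_rot": TCP orientation; "ft_force": force on the tool from outside, world axes, zero at the start; "wrist_torque": the same for the moment, N m; "finger_gap": finger opening in mm; "grip_force": force on a finger pad.
Only numpy, scipy, OpenCV 4.12 (cv2) and the standard library are available. Lean on these libraries where they do the work, as an engineer would, in place of code of your own. Each camera call takes 0.05 s, during which the arm holds its last target. There are 200 camera calls.

## Working session

There is one attempt and no reset: what is moved stays moved. The work goes in short steps, Python scripts to look and compute and a tool call to move; the robot and the scene stay as the last step left them, time stands still between calls to the robot, and variables do not carry over. Pictures are saved under pics/ and viewed, at most 10 in all, crops included, and the job is handed in when it is done.

Besides the shell and the picture viewer there is one more tool, called after "Emit:" by a JSON object that holds its "op" and its "data". apply_moves: Moves the arm, as the interface text tells. Its arguments: {"type":"object","properties":{"series":{"type":"string"},"squeeze":{"type":"number"}},"required":["series"]}

```bash
mkdir -p pics; python3 - <<'E'
from bench import sense, snapshot, grip_depth
import cv2,numpy as np,pickle
print(sense(),grip_depth)
for n in("side","top"):
    s=snapshot(n); cv2.imwrite(f"pics/{n}0.png",s["frame"]); pickle.dump(s,open(n+"0.pkl","wb")); print(s["intrinsics"],s["extrinsics"])
E
```

```text
{'time': 0.0, 'joint_pos': array([-6.94646117e+01,  7.51496897e+00,  8.53312291e+01,  9.84859525e-04,
        8.72628939e+01, -4.89262219e+00]), 'qd': array([ 0.02745091, -0.04726575,  0.03679801,  0.01199204, -0.06815145,
       -0.04231338]), 'joint_efforts': array([-1.93467545e-04, -5.69389451e+01, -5.00553775e+01, -1.15123203e-04,
        1.46446333e-02,  4.65098663e-05]), 'tool_pos': array([ 257.45462   , -541.32339857,  230.22721643]), 'tcp_rot': array([-1.79891389e+02, -1.02843634e-02,  2.54279528e+01]), 'ft_force': array([ 0.09690043, -0.47917339, -0.05557278]), 'wrist_torque': array([-0.01871847,  0.06811643, -0.00477562]), 'grip_force': 0.0, 'finger_gap': 85.53015052377808} 18.700000000000003
[[541.70272073   0.         317.48099175]
 [  0.         541.70272073 229.2392027 ]
 [  0.           0.           1.        ]] [[-9.43684716e-01 -2.43487161e-01  2.23993658e-01  2.83903078e+02]
 [-3.30462341e-01  6.61101109e-01 -6.73602231e-01  8.04973831e+02]
 [ 1.59310393e-02 -7.09689599e-01 -7.04334349e-01  8.90198897e+02]
 [ 0.00000000e+00  0.00000000e+00  0.00000000e+00  1.00000000e+00]]
[[440.518237     0.         323.83881188]
 [  0.         440.518237   239.13467404]
 [  0.           0.           1.        ]] [[ 1.09359389e-01 -9.62994526e-01  2.46337302e-01  3.75552080e+02]
 [-9.93977128e-01 -1.04182442e-01  3.39924563e-02  4.41243206e+01]
 [-7.07052757e-03 -2.48571038e-01 -9.68587862e-01  8.16143913e+02]
 [ 0.00000000e+00  0.00000000e+00  0.00000000e+00  1.00000000e+00]]
```

View pics/top0.png

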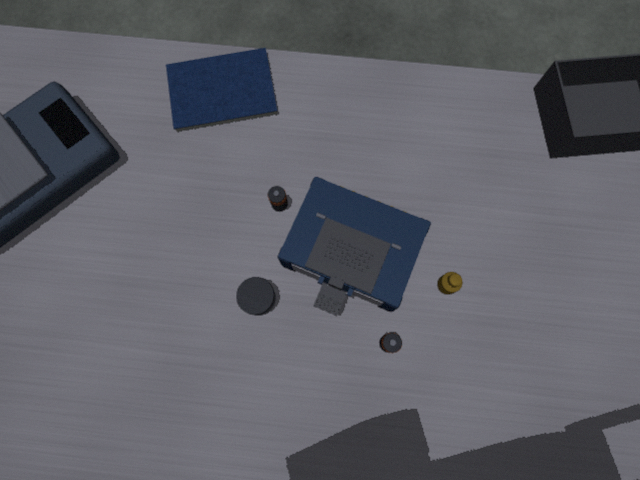

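View pics/side0.png

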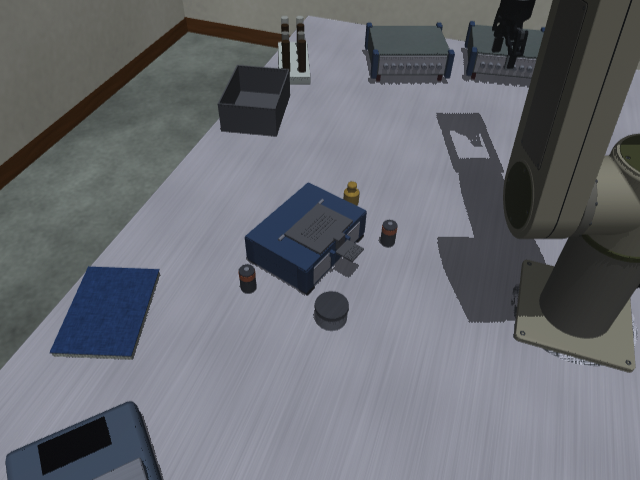

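Top view: the logger is in the middle, its tab at about (331,299), hinge side up and to the right; cells at (278,197) and (391,342), tin (257,296), weight (451,282). The side view agrees, and the tab faces the robot.

```bash
cat > h.py <<'E'
import numpy as np
def cloud(s):
    K=s["intrinsics"];d=s["depth"];v,u=np.mgrid[:480,:640]
    p=np.stack([(u-K[0,2])/K[0,0]*d,(v-K[1,2])/K[1,1]*d,d],-1)
    E=s["extrinsics"];w=p@E[:3,:3].T+E[:3,3];w[d==0]=np.nan
    return w
E
python3 - <<'E'
import pickle,cv2,numpy as np
from h import cloud
s=pickle.load(open("top0.pkl","rb"));w=cloud(s)
for n,(u,v) in dict(tab=(331,299),lid=(348,255),top=(370,205),ca=(277,191),cb=(391,342),tin=(257,293),wt=(453,279),bench=(330,360)).items(): print(n,w[v,u].round(1))
m=(w[...,2]>74)&(w[...,2]<90); m[:170]=0;m[320:]=0;m[:,:270]=0;m[:,440:]=0
n,l,st,c=cv2.connectedComponentsWithStats(m.astype(np.uint8));k=1+st[1:,4].argmax()
P=w[l==k][:,:2].astype(np.float32);r=cv2.minAreaRect(P);print(n,st[k],r,cv2.boxPoints(r))
# tab paddle
m=(w[...,2]>60)&(w[...,2]<70);m[:282]=0;m[325:]=0;m[:,:305]=0;m[:,350:]=0
P=w[m];print(len(P),np.median(P,0),cv2.minAreaRect(P[:,:2].astype(np.float32)))
cv2.imwrite("pics/crop.png",cv2.resize(s["frame"][170:330,260:450],None,fx=4,fy=4,interpolation=2))
E
```

```text
tab [463.2  46.9  67.1]
lid [537.8  26.   86.9]
top [633.   -4.   80.3]
ca [647.3 164.9  64.2]
cb [403.5 -59.9  63. ]
tin [462.2 177.3  43.7]
wt [ 521.4 -159.4   58.7]
bench [362.7  37.4   1. ]
2 [  277   177   154   132 11579] ((564.6428833007812, 19.32598114013672), (222.843505859375, 171.9866180419922), 73.20533752441406) [[ 450.12302  -62.49611]
 [ 614.77374 -112.19037]
 [ 679.1627   101.14807]
 [ 514.512    150.84233]]
694 [463.41080042  49.40604976  65.66742652] ((463.37933349609375, 46.67413330078125), (58.22249984741211, 52.66150665283203), 85.57351684570312)
```

View pics/crop.png

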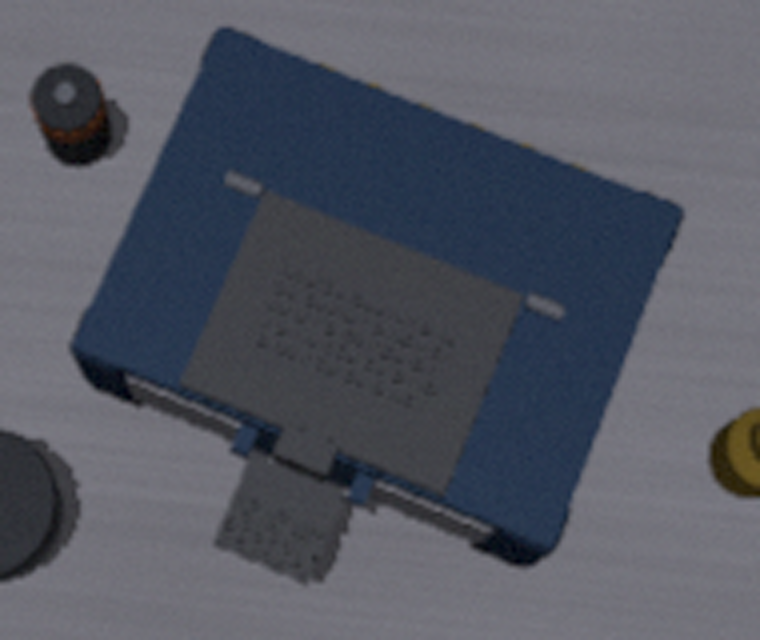

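```bash
python3 - <<'E'
import pickle,numpy as np
s=pickle.load(open("top0.pkl","rb"));K=s["intrinsics"];E=s["extrinsics"]
def at(c,z):
    u,v=259.6+c[0]/4,169.6+c[1]/4   # resize centre offset
    r=E[:3,:3]@[(u-K[0,2])/K[0,0],(v-K[1,2])/K[1,1],1]
    return E[:3,3]+r*(z-E[2,3])/r[2]
pts=dict(Lb=((265,190),86),Rb=((522,297),86),Lf=((185,385),86),Rf=((447,492),86),caseLb=((215,30),80),caseRb=((682,208),80),caseLf=((75,345),80),caseRf=((552,553),80),tabL=((216,543),66),tabR=((306,583),66))
w={k:at(*v) for k,v in pts.items()}
for k,v in w.items():print(k,v.round(1))
mid=lambda a,b:(w[a]+w[b])/2
m=[mid('Lb','Rb'),mid('Lf','Rf'),mid('caseLb','caseRb'),mid('caseLf','caseRf'),mid('tabL','tabR')]
for q in m:print(q.round(1))
for a,b in (('Lb','Rb'),('Lf','Rf'),('caseLb','caseRb'),('caseLf','caseRf')):
    d=w[a]-w[b];print(np.degrees(np.arctan2(d[1],d[0]))-90, np.hypot(*d[:2]))
# model: fit logger pose with known points
mod={'Lb':(40,60),'Rb':(40,-60),'Lf':(-53,60),'Rf':(-53,-60),'caseLb':(105,110),'caseRb':(105,-110),'caseLf':(-55,110),'caseRf':(-55,-110)}
A=np.array([mod[k] for k in mod],float);B=np.array([w[k][:2] for k in mod])
a=A-A.mean(0);b=B-B.mean(0);th=np.arctan2((a[:,0]*b[:,1]-a[:,1]*b[:,0]).sum(),(a*b).sum())
R=np.array([[np.cos(th),-np.sin(th)],[np.sin(th),np.cos(th)]]);t=B.mean(0)-R@A.mean(0)
print(np.degrees(th),t,(A@R.T+t-B).round(1).tolist())
for n,p in dict(tab_top=(-90,0),edge=(-53,0),hinge=(40,0)).items():print(n,(R@p+t).round(1))
E
```

```text
Lb [600.8  70.6  86. ]
Rb [565.1 -43.5  86. ]
Lf [511.8  94.8  86. ]
Rf [478.7 -18.6  86. ]
caseLb [674.7 101.2  80. ]
caseRb [ 614.  -110.4   80. ]
caseLf [525.1 144.1  80. ]
caseRf [459.1 -64.4  80. ]
tabL [449.4  75.   66. ]
tabR [436.9  35.5  66. ]
[583.   13.6  86. ]
[495.3  38.1  86. ]
[644.3  -4.6  80. ]
[492.1  39.8  80. ]
[443.2  55.2  66. ]
-17.3671276029374 119.502653685369
-16.24328719522201 118.11707586546608
-16.020474511643044 220.13954501685643
-17.566603937834245 218.66935805651514
-16.54111495627048 [544.79878169  24.35307756] [[-0.6, -0.1], [0.9, -1.1], [-0.7, 2.1], [-1.8, 0.5], [2.0, -1.3], [0.2, -0.6], [-1.7, 1.4], [1.7, -1.0]]
tab_top [458.5  50. ]
edge [494.   39.4]
hinge [583.1  13. ]
```

Pose of the logger: origin (544.8, 24.4), yaw −16.5°; tab_top at (458.5, 50). I turn the tool so that its x axis follows the logger's, with the fingers shut, and move to above the tab.

Emit:
{"op": "apply_moves", "data": {"series": "0.09 -0.0935 0 0.062 1; 0.078 -0.104 0 0.062 1; 0.064 -0.113 0 0.062 1; 0.05 -0.12 0 0.062 1; 0.0345 -0.125 0 0.062 1", "squeeze": 20}}

```text
time: 0.52
tool_pos: [319.1, -355.9, 230.6]
tcp_rot: [-180.0, 0.0, -10.3]
ft_force: [0.3, 0.9, 1.4]
finger_gap: 25.6
grip_force: 0.0
```

Emit:
{"op": "apply_moves", "data": {"series": "0.0185 -0.129 0 0.054 1; 0.005 -0.13 0 0 1; 0.005 -0.13 0 0 1; 0.005 -0.13 0 0 1; 0.005 -0.13 0 0 1"}}

```text
time: 0.93
tool_pos: [380.2, -170.7, 231.1]
tcp_rot: [-180.0, 0.0, -16.2]
ft_force: [0.6, 0.4, -0.2]
finger_gap: 0.3
grip_force: 0.0
```

Emit:
{"op": "apply_moves", "data": {"series": "0.005 -0.13 0 0 1; 0.008 -0.13 0 0 1; 0.008 -0.13 0.05 0 1; 0.008 -0.13 0.08 0 1; 0.008 -0.13 0.08 0 1"}}

```text
time: 1.35
tool_pos: [443.4, 6.8, 172.7]
tcp_rot: [-180.0, -0.1, -16.1]
ft_force: [0.8, -0.5, -0.3]
finger_gap: 0.3
grip_force: 0.0
```

Emit:
{"op": "apply_moves", "data": {"series": "0 -0.1 0.03 0 1; 0 0 0 0 1; 0 0 0 0 1"}}

```text
time: 1.6
tool_pos: [450.1, 35.1, 162.4]
tcp_rot: [180.0, 0.2, -15.9]
ft_force: [-0.1, -0.3, 1.0]
finger_gap: 0.2
grip_force: 0.0
```

Emit:
{"op": "apply_moves", "data": {"series": "0.0067 -0.056 0.08 0.005 1; 0 0 0.1 0 1; 0 0 0.08 0 1; 0 0 0 0 1; 0 0 0 0 1"}}

```text
time: 2.02
tool_pos: [456.5, 48.2, 85.3]
tcp_rot: [179.9, 0.2, -16.8]
ft_force: [0.4, 0.8, 0.9]
finger_gap: 0.2
grip_force: 0.0
```

Emit:
{"op": "apply_moves", "data": {"series": "0 -0.006 0.03 0 1; 0 0 0.02 0 1; 0 0 0.012 0 1; 0 0 0.006 0 1; 0 0 0 0 1"}}

```text
time: 2.43
tool_pos: [458.4, 50.8, 65.6]
tcp_rot: [-180.0, -0.0, -16.7]
ft_force: [0.1, -1.3, 1.8]
finger_gap: -0.1
grip_force: 0.9
```

Emit:
{"op": "apply_moves", "data": {"series": "0 0 0.006 0 1; 0 0 0.006 0 1; 0 0 0.004 0 1; 0 0 0 0 1; 0 0 0 0 1"}}

```text
time: 2.85
tool_pos: [458.4, 50.9, 61.0]
tcp_rot: [-180.0, -0.0, -16.7]
ft_force: [-2.8, -1.0, 6.4]
finger_gap: 0.1
grip_force: 3.1
```

```bash
python3 - <<'E'
from bench import sense,snapshot
import cv2
s=snapshot("side");cv2.imwrite("pics/side1.png",cv2.resize(s["frame"][130:310,220:440],None,fx=3,fy=3))
print(sense()["ft_force"],sense()["tool_pos"])
E
```

```text
[-2.39578314 -1.13537071  5.59363281] [458.41466681  50.94295849  60.98536645]
```

View pics/side1.png

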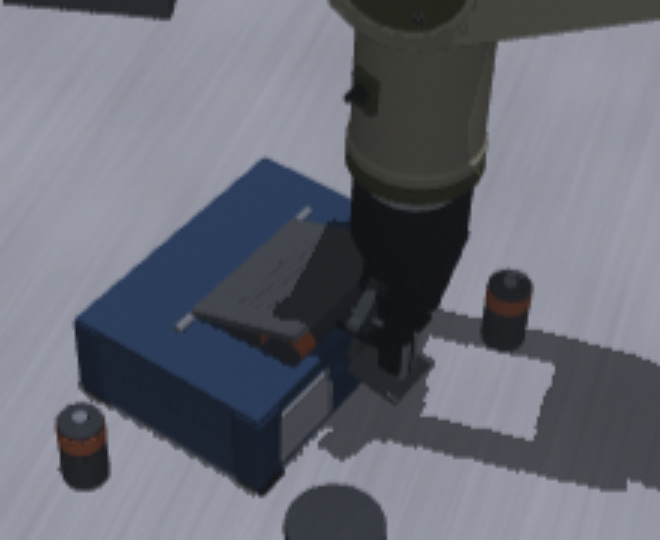

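The picture shows the lid freed and rising, with the cells visible below it at crop (300,345). I lift straight up, slightly backwards, and let the lid come to rest.

Emit:
{"op": "apply_moves", "data": {"series": "-0.01 0 -0.04 0 1; -0.02 0 -0.08 0 1; 0 0 -0.08 0 1; 0 0 -0.07 0 1; 0 0 0 0 1"}}

```text
time: 3.32
tool_pos: [452.5, 53.7, 146.4]
tcp_rot: [-179.9, -0.4, -16.7]
ft_force: [1.2, -0.7, 0.5]
finger_gap: -0.2
grip_force: 0.0
```

Emit:
{"op": "apply_moves", "data": {"series": "0 0 0 0 1; 0 0 0 0 1; 0 0 0 0 1; 0 0 0 0 1; 0 0 0 0 1"}}

```text
time: 3.73
tool_pos: [448.8, 53.5, 140.4]
tcp_rot: [180.0, 0.1, -16.7]
ft_force: [-0.2, -0.0, -0.9]
finger_gap: -0.1
grip_force: 0.0
```

```bash
python3 - <<'E'
from bench import sense,snapshot
import cv2
s=snapshot("side");cv2.imwrite("pics/side2.png",cv2.resize(s["frame"][130:310,220:440],None,fx=3,fy=3))
print(sense()["ft_force"],sense()["tool_pos"])
E
```

```text
[0.10873083 0.16298245 0.04972789] [449.00059988  53.52380541 140.66549945]
```

View pics/side2.png

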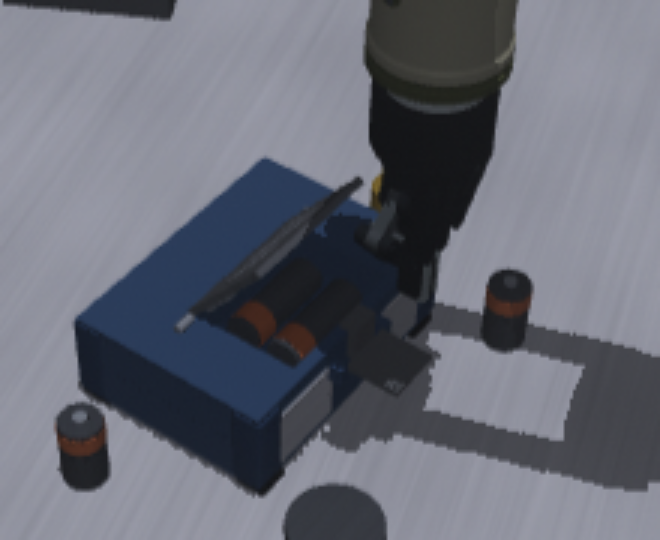

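The lid stands at its part-open rest and the tab is back up. I now advance along the logger's x with the tips at z 140, under the free edge.

Emit:
{"op": "apply_moves", "data": {"series": "0.08 0 0 0 1; 0.08 0 0 0 1; 0.06 0 0 0 1; 0.02 0 0 0 1; 0.02 0 0 0 1"}}

```text
time: 4.2
tool_pos: [524.3, 30.9, 141.0]
tcp_rot: [180.0, 0.1, -16.7]
ft_force: [-1.8, 0.3, -0.1]
finger_gap: 0.2
grip_force: 0.3
```

Emit:
{"op": "apply_moves", "data": {"series": "0.02 0 0 0 1; 0.02 0 0 0 1; 0.02 0 0 0 1; 0.02 0 0 0 1; 0.02 0 0 0 1"}}

```text
time: 4.62
tool_pos: [553.4, 22.5, 141.7]
tcp_rot: [-180.0, -0.0, -16.7]
ft_force: [0.0, 0.5, 1.0]
finger_gap: 0.1
grip_force: 0.1
```

Emit:
{"op": "apply_moves", "data": {"series": "0.018 0 0 0 1; 0.018 0 0 0 1; 0.018 0 0 0 1; 0.018 0 0 0 1; 0.018 0 0 0 1"}}

```text
time: 5.03
tool_pos: [579.3, 14.6, 141.5]
tcp_rot: [180.0, 0.0, -16.7]
ft_force: [-0.2, 0.0, -0.4]
finger_gap: -0.1
grip_force: 0.0
```

```bash
python3 - <<'E'
from bench import sense,snapshot
import cv2
s=snapshot("side");cv2.imwrite("pics/side3.png",cv2.resize(s["frame"][130:310,220:440],None,fx=3,fy=3))
print(sense()["ft_force"],sense()["tool_pos"])
E
```

```text
[-0.97383473 -0.59401763  0.47932645] [580.0698435   14.25602307 141.62683012]
```

View pics/side3.png

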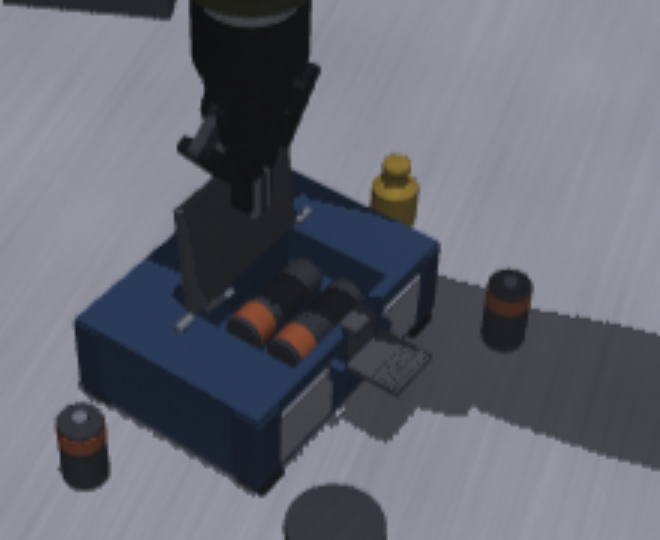

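The lid is just past upright, with the tips at its underside. I push on slowly.

Emit:
{"op": "apply_moves", "data": {"series": "0.012 0 0 0 1; 0.012 0 0 0 1; 0.012 0 0 0 1; 0 0 0 0 1; 0 0 0 0 1"}}

```text
time: 5.5
tool_pos: [589.3, 11.6, 141.5]
tcp_rot: [180.0, 0.0, -16.7]
ft_force: [-0.2, 0.4, -0.8]
finger_gap: 0.2
grip_force: 0.0
```

```bash
python3 - <<'E'
from bench import sense,snapshot
import cv2
s=snapshot("side");cv2.imwrite("pics/side4.png",cv2.resize(s["frame"][130:310,220:440],None,fx=3,fy=3))
print(sense()["ft_force"],sense()["tool_pos"])
E
```

```text
[-0.23114318  0.68418458 -0.5893491 ] [589.15334962  11.65456447 141.52504978]
```

View pics/side4.png

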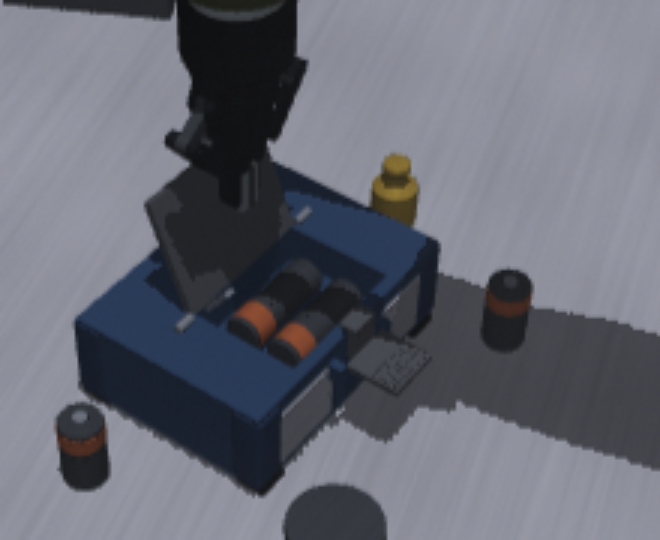

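The lid now leans well back, with its corner at crop (150,205). I draw back and up, then measure.

Emit:
{"op": "apply_moves", "data": {"series": "-0.03 0 0 0 1; -0.08 0 0 0 1; -0.1 0 0 0 1; -0.1 0 -0.05 0 1; -0.1 0 -0.1 0 1"}}

```text
time: 5.97
tool_pos: [467.1, 47.3, 181.9]
tcp_rot: [179.9, 0.5, -16.7]
ft_force: [0.4, -0.0, 0.9]
finger_gap: 0.3
grip_force: 0.0
```

Emit:
{"op": "apply_moves", "data": {"series": "-0.05 0 -0.1 0 1; 0 0 0 0 1; 0 0 0 0 1; 0 0 0 0 1"}}

```text
time: 6.3
tool_pos: [457.2, 51.3, 216.0]
tcp_rot: [-180.0, -0.0, -16.7]
ft_force: [-1.3, -1.2, -0.7]
finger_gap: 0.2
grip_force: 0.0
```

```bash
python3 - <<'E'
from bench import sense,snapshot
import cv2,numpy as np,pickle
from h import cloud
s=snapshot("side");cv2.imwrite("pics/side5.png",cv2.resize(s["frame"][130:350,220:440],None,fx=2.7,fy=2.7))
w=cloud(s);st=sense();print(st["ft_force"],st["tool_pos"])
th=np.radians(-16.54);R=np.array([[np.cos(th),-np.sin(th)],[np.sin(th),np.cos(th)]])
L=(w[...,:2]-[544.8,24.35])@R;z=w[...,2]
m=(abs(L[...,1])<55)&(z>95)&(z<180)&(L[...,0]>20)&(L[...,0]<120)
p=np.polyfit(z[m],L[...,0][m],1);print(m.sum(),"lid rad",np.pi/2+np.arctan(p[0]),z[m].max())
a=pickle.load(open("side0.pkl","rb"))["frame"].astype(int)
for n,(x0,y0,x1,y1) in dict(cb=(378,215,400,250),ca=(236,260,262,296),tin=(308,285,355,332),logfront=(245,250,320,295)).items():
    print(n,abs(s["frame"][y0:y1,x0:x1].astype(int)-a[y0:y1,x0:x1]).mean().round(1))
E
```

```text
[ 0.71116923  0.02591377 -0.54016648] [457.01030159  51.1433227  215.18936461]
1367 lid rad 1.9667816998363798 168.87969357066015
cb 10.3
ca 1.1
tin 1.0
logfront 1.0
```

View pics/side5.png

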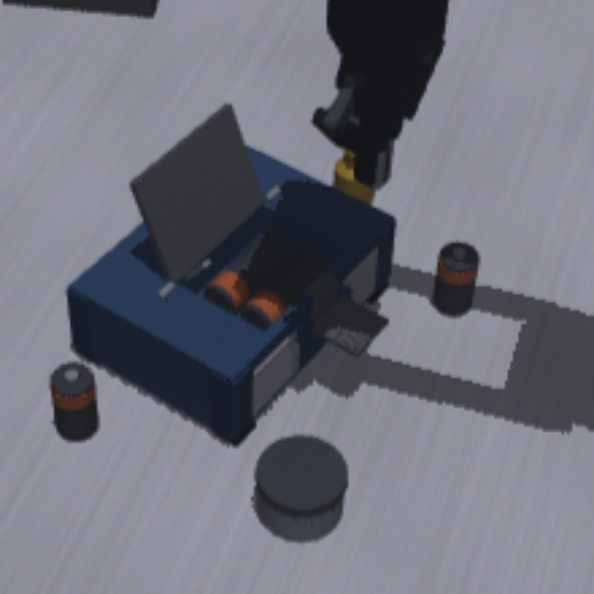

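The lid is at its stop (about 1.95 rad) and stays there by itself, the tab is back up, and everything else stands where it was. The difference at cell_b is only the arm's shadow.

```bash
python3 -c "
from bench import hand_in
print(hand_in())"
```

```text
the job is handed in; nothing more can be done
None
```

The lid was freed by the tab and pushed over to its stop (measured at about 1.95 rad), where it stays by itself; the logger and loose items looked unmoved, and the job was handed in at about 6.4 s (no verdict was returned).

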